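Roll a reagent canister up the loading gutter and confirm it

TASK

Push the reagent canister that lies in the sloped loading gutter up the slope with your fingertips, over the crest, until it sits against the tall stop at the high end and stays there by itself; never lift it out of the gutter and do not ram or squeeze it. Then press the push button on the terminal fully down to confirm the loading, and let go of it. Leave the upright canisters and the other things on the bench where they are.

Things in the scene. Friction and masses are not known exactly. Their poses are not given: they have to be found in the camera images.
- canister: Smooth white plastic canister lying across the gutter, free to roll: a cylinder 60 mm in diameter, 50 mm long, with a grey cap (48 mm in diameter, 14 mm long) on its +x end; 0.18 to 0.35 kg. Origin on its axis, midway along the 64 mm; x is the axis, y and z turn as it rolls. It starts leaning on the low lip, its centre at y = -147, z = 42 mm in the gutter's frame.
- ramp: Fixed aluminium gutter, 76 mm wide (68 inside). Origin on the bench; z up, +y the level direction from low to high end. In its frame the floor is at z = 10 mm at y = -165, rises straight to the crest at y = 85, z = 41, then falls to z = 31 at the stop's face, y = 155 (stop's top z = 80). Walls 14 mm above the floor. Lip at y = -165, 4 mm thick, top z = 18. Before the crest things roll back.
- ramp_seat (a point): Where the canister's centre is when it sits against the stop: in the gutter's frame x = 0, y = 125 mm, z = 65 mm.
- ramp_crest (a point): Middle of the crest line, on the gutter's floor: in the gutter's frame x = 0, y = 85 mm, z = 41 mm.
- ramp_slope (a point): Point on the gutter's floor at its low end (gutter frame y = -165 mm, z = 10 mm); its y axis points up the slope along the floor and its z axis square out of the floor. The canister's centre lies 30 mm along this z while it rolls on the slope.
- confirm (a joint): Black round push button, 36 mm in diameter, on the flat white terminal (150 x 120 x 45 mm, dark screen on its far half) fixed to the bench off the gutter's high end. 0 = up, 0.006 m = fully down; its spring takes about 4 N to push it fully down and brings it up again.
- confirm_top (a point): Middle of the push button's top face; it is pressed straight down.
- can_far: Upright canister (60 mm in diameter, 64 mm high), on the bench near the side of the gutter that is away from the robot. Origin under its centre. Not to be moved.
- can_near: Upright canister (60 mm in diameter, 64 mm high), on the bench near the gutter's side that faces the robot. Origin under its centre. Not to be moved.
- beaker: Glass beaker, 70 mm across, 85 mm high, off the gutter's low end. Origin under its centre. Not to be moved.
- bottle: White bottle, 66 mm across, 170 mm high, off the gutter's low end. Origin under its centre. Not to be moved.
- tipbox: Grey box, 80 x 120 x 55 mm, at the far side of the bench. Origin under its centre. Not to be moved.
- pen: Black marker pen, 12 mm thick, about 120 mm long, lying near the terminal on the robot's side. Not to be moved.

How it is judged:
On the way, in this order (a step that is already met when the one before it is completed fails the run):
1. the canister rests in the dip against the stop, no longer touched by the robot (x of canister in the frame of ramp between -0.012 and 0.012 m and y of canister in the frame of ramp between 0.119 and 0.131 m and z of canister in the frame of ramp between 0.059 and 0.072 m and contact force between canister and the arm below 0.1 N), for 0.3 s.
2. with the canister still there, the push button is pressed fully down (at least 4.8 of 6 mm) (value of joint confirm above 0.0048 m and x of canister in the frame of ramp between -0.012 and 0.012 m and y of canister in the frame of ramp between 0.119 and 0.131 m and z of canister in the frame of ramp between 0.059 and 0.072 m), for 0.05 s.
At the end, for the whole second after the job is handed in: The canister lies in the gutter within 6 mm of its place against the stop (12 mm sideways, 7 mm in height) and is still (under 10 mm/s), and the button is up again (under 1.5 mm) (x of canister in the frame of ramp between -0.012 and 0.012 m and y of canister in the frame of ramp between 0.119 and 0.131 m and z of canister in the frame of ramp between 0.059 and 0.072 m and linear speed of canister below 0.01 m/s and value of joint confirm below 0.0015 m); the robot touches nothing.
It fails at once if the canister is lifted more than 15 mm off the gutter's sloped floor (z of canister in the frame of ramp_slope above 0.045 m).
It fails at once if the canister is rammed or squeezed: the fingers bear on it with more than 30 N (contact force between canister and the fingers above 30 N).
It fails at once if an upright canister, the beaker, the bottle, the tip box or the pen is moved by more than 25 mm (distance of any of can_far, can_near, beaker, bottle, tipbox, pen from where it was at the start of the episode above 0.025 m).
It also fails if it takes over 50 s, if anything falls off the work surface, if the arm or the gripper's body presses on something with over 40 N, if the wrist force passes 120 N, or if a joint passes its speed limit or range.

ROBOT

A 7-joint arm with a two-finger parallel gripper is mounted at the origin on the work surface. World frame = base frame: x ahead of the robot, y to its left, z up, the work surface at z = 0. Lengths are in m, angles in rad, forces in N, time in s.
With the tool pointing down it reaches from about 0.425 to 1.025 m from the base axis. Payload 9.4 kg.
Tool frame: the origin (TCP) lies at the very end of the fingers, on their centre line; the grasp point (between the pads) lies 19 mm behind it; x points along the fingers, z is the direction in which the jaws open and shut, and the axes are right-handed (so a half turn about x gives the same grasp; the last joint's range is limited). The gripper opens to 85 mm and grips with 20 to 120 N. Pads are 22 mm wide; open, the fingers measure 114 mm over their backs; the gripper's body (76 mm by 85 mm) begins 54 mm behind the grasp point. The pads swing forward as they close: fully open they stand 13 mm farther back than shut.
Start: joints at [1.096, 0.599, -0.003, 1.599, 0.002, 0.943, -0.08], TCP at [0.281, -0.668, 0.231] pointing down, gripper open.
Joint ranges: [-2.57, 2.57], [-0.35, 1.97], [-1.29, 1.29], [0.11, 2.56], [-1.05, 4.19], [0.11, 1.86], [-2.63, 2.63]. Speed limits (rad/s): [2.22, 2.22, 3.01, 3.01, 3.14, 3.14, 3.14].

INTERFACE

Orientations are given as a unit quaternion [w, x, y, z].
In Python, from cell import bot, viewer, workorder gives the robot as it stands. The module is installed in compiled form; this text tells all that it offers.
- The arm moves only by the tool arm_command, never from a script. Its argument "steps" is a list of rows, each a list of 3 entries, a list of its own where there are three numbers: the turn, a rotation vector about the world's x, y, z in rad, then the shift along the world's x, y, z in cm, then the closure, from 0 (fully open) to 1 (shut). In form: [[[rx, ry, rz], [x, y, z], fingers], ...]. A call has 1 to 12 rows; each row is the pose to reach, as a shift and turn from the pose commanded when the call began; what a row does not reach only later rows make up. A row lasts 1/8 s, in which the tool goes at most 62.5 mm and 10.7 degrees, less where a joint would pass 70% of its speed; a pose out of reach is approached as far as the arm can. A call with a gripper value outside its range is refused whole. The fingers move at their own pace and stop on an object; the grip force is fixed at half the most. Time passes only in rows, so rows that repeat a pose let the fingers close. It gives the time, the measured TCP pose, the force and the opening at its end, in the units of the state.
- bot.sense(): the state, without advancing time (a new reading comes with each control period).
- viewer.capture(name): name is "scene" or "side" or "wrist"; returns a dict with "pixels" (384x512x3 uint8, red, green, blue), "range_z" (384x512 float32, m along the optical axis (not along the pixel's ray), 0 where there is no reading), "vfov" (degrees; the focal length in pixels is half the picture's height over the tangent of half this angle, whatever the lens; pixels are square), "cx", "cy" (the principal point, pixels), "rvec" (rotation vector, rad) and "tvec" (3), from world to camera coordinates, as OpenCV has them. Camera axes: x right, y down, z forward; pixel columns grow to the right and rows downward; lengths in m; the calibration is good to about 2 mm. A picture is of the moment at which its call begins.
- workorder.close_job(): hands the job in, once; it reports no verdict.
The state is a dict: "t": time; "joint_positions": joint angles; "dq": joint speeds; "effort": joint torques, N m; "tool_pos": TCP position; "eef_rot": TCP orientation; "ft_force": force on the tool from outside, world axes, zero at the start; "torque": the same for the moment, N m; "finger_gap": opening from 0.0 (shut) to 1.0 (fully open).
Only numpy, scipy, OpenCV 4.12 (cv2) and the standard library are available. Lean on these libraries where they do the work, as an engineer would, in place of code of your own. Each camera call takes 0.05 s, during which the arm holds its last target.

## Working session

There is one attempt and no reset: what is moved stays moved. The work goes in short steps, Python scripts to look and compute and a tool call to move; the robot and the scene stay as the last step left them, time stands still between calls to the robot, and variables do not carry over. Pictures are saved under pics/ and viewed, and the job is handed in when it is done.

Besides the shell and the picture viewer there is one more tool, called as name(argument=value, ...) on one line, values as JSON. arm_command: Moves the arm, as the interface text tells. Its arguments: {"type":"object","properties":{"steps":{"type":"array","items":{"type":"array"}}},"required":["steps"]}

```bash
mkdir -p pics
cat > h.py <<'E'
import numpy as np, cv2
from cell import bot, viewer, workorder
def cap(n,f=None):
    c=viewer.capture(n)
    if f: cv2.imwrite('pics/'+f,c['pixels'][:,:,::-1])
    return c
def world(c):
    d=c['range_z'];h,w=d.shape;f=h/2/np.tan(np.radians(c['vfov'])/2)
    u,v=np.meshgrid(np.arange(w),np.arange(h))
    P=np.stack([(u-c['cx'])/f*d,(v-c['cy'])/f*d,d],-1)
    R=cv2.Rodrigues(np.array(c['rvec'],float))[0]
    W=(P-np.array(c['tvec']).ravel())@R
    W[d==0]=np.nan
    return W
E
python3 - <<'E'
from h import *
print(bot.sense())
for n in ['scene','side','wrist']:
    c=cap(n,n+'0.png'); np.save(n+'0.npy',world(c)); print(n,c['vfov'],c['cx'],c['cy'],c['rvec'],c['tvec'])
E
```

```text
{'t': 0.0, 'joint_positions': array([ 1.09632873,  0.6001642 , -0.00255406,  1.60015112,  0.00181016,
        0.94291958, -0.07980324]), 'dq': array([ 7.96504148e-04,  1.30768611e-03,  6.73552843e-04,  1.05028761e-03,
       -2.13055315e-03,  2.13826103e-03,  9.58841549e-05]), 'effort': array([-9.53334093e-04, -7.76453948e+01,  1.56518240e+00, -2.58016759e+01,
        1.24283420e-02,  8.99073668e-03, -2.88219475e-06]), 'tool_pos': array([ 0.28063273, -0.66794877,  0.230381  ]), 'eef_rot': array([ 0.58843451,  0.3916104 ,  0.58945555, -0.39106046]), 'ft_force': array([-0.67709804,  0.02463975, -0.42803638]), 'torque': array([ 0.04616112, -0.05127779, -0.03665316]), 'finger_gap': 1.0025095834152604}
scene 51.45901928557348 253.88269561172194 196.23250703083067 [ 1.98933253  1.14565123 -0.56798255] [-0.24802085 -0.23193594  1.5977871 ]
side 47.11395779485255 251.6369510697385 199.01380255863046 [ 0.84771924 -2.43593041  1.23009156] [0.41722184 0.2812957  1.05201446]
wrist 64.53254507931672 255.35489869370346 192.2089781986525 [-2.40702415  1.59882963  0.23611927] [-0.72482086 -0.03604067  0.37885399]
```

View pics/scene0.png

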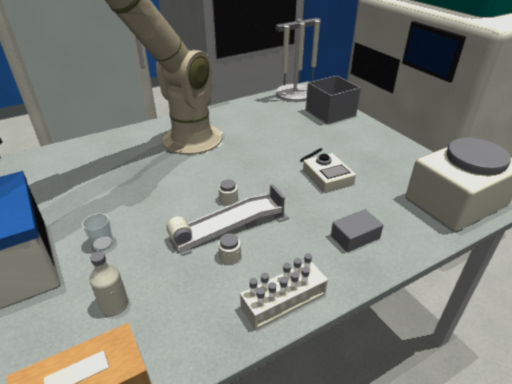

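View pics/side0.png

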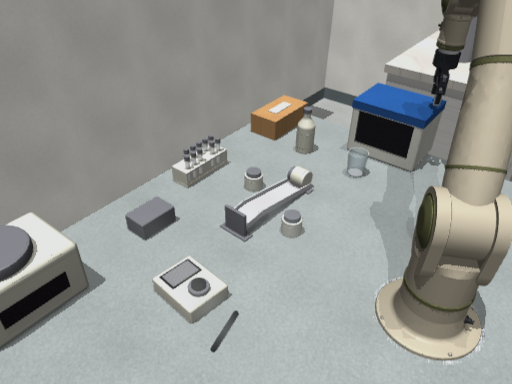

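View pics/wrist0.png

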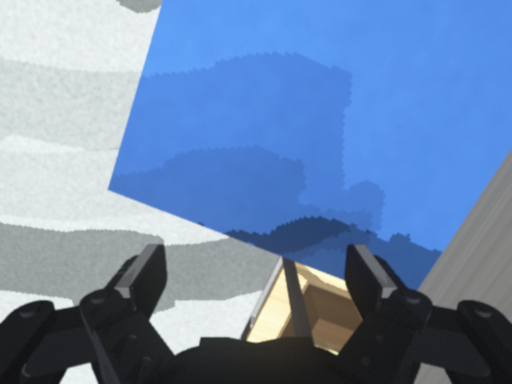

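Run:
```python
from h import *
for n,pts in [('scene',[(180,228),(172,243),(186,245),(229,185),(230,240),(277,190),(271,192),(284,207),(323,158),(340,172),(97,220),(110,290),(357,225),(240,210),(285,290)]),('side',[(300,178),(235,212),(228,220),(245,220),(291,215),(254,172),(199,287),(180,272),(225,330),(265,210),(235,207),(357,153),(305,115)])]:
    W=np.load(n+'0.npy')
    for u,v in pts: print(n,u,v,W[v,u].round(4))
# heightmap
H=np.zeros((600,800))  # x .2-.9?, y 
for n in ['scene','side']:
    W=np.load(n+'0.npy').reshape(-1,3); W=W[~np.isnan(W[:,0])]
    i=((W[:,0]-0.2)*800).astype(int); j=((0.5-W[:,1])*800).astype(int)
    m=(i>=0)&(i<600)&(j>=0)&(j<800)&(W[:,2]<.3)
    np.maximum.at(H,(599-i[m],j[m]),W[m,2])
H=cv2.dilate(H.astype(np.float32),np.ones((3,3)))
cv2.imwrite('pics/hm.png',cv2.applyColorMap(np.clip(H*2500,0,255).astype(np.uint8),cv2.COLORMAP_JET))
```

```text
scene 180 228 [ 0.5507 -0.2606  0.0699]
scene 172 243 [ 0.5242 -0.2829  0.002 ]
scene 186 245 [ 0.5713 -0.2574  0.0217]
scene 229 185 [ 0.4352 -0.0533  0.0636]
scene 230 240 [ 0.6508 -0.161   0.0601]
scene 277 190 [0.5507 0.0494 0.08  ]
scene 271 192 [0.5272 0.0433 0.0594]
scene 284 207 [0.5504 0.0782 0.002 ]
scene 323 158 [0.4608 0.2929 0.0649]
scene 340 172 [0.5369 0.3066 0.0475]
scene 97 220 [ 0.3973 -0.4469  0.0651]
scene 110 290 [ 0.6839 -0.4772  0.0885]
scene 357 225 [0.7709 0.1719 0.055 ]
scene 240 210 [ 0.5295 -0.0662  0.0358]
scene 285 290 [ 0.8715 -0.1339  0.075 ]
side 300 178 [ 0.5128 -0.2285  0.0625]
side 235 212 [0.5464 0.0561 0.0823]
side 228 220 [0.5745 0.0548 0.038 ]
side 245 220 [0.5132 0.0526 0.0682]
side 291 215 [ 0.4278 -0.0503  0.0648]
side 254 172 [ 0.6427 -0.1553  0.0692]
side 199 287 [0.4428 0.3121 0.0678]
side 180 272 [0.5274 0.2931 0.0475]
side 225 330 [0.3441 0.3356 0.0137]
side 265 210 [ 0.5096 -0.037   0.0507]
side 235 207 [0.5857 0.0093 0.0528]
side 357 153 [ 0.439 -0.476  0.069]
side 305 115 [ 0.6536 -0.4655  0.1509]
```

View pics/hm.png

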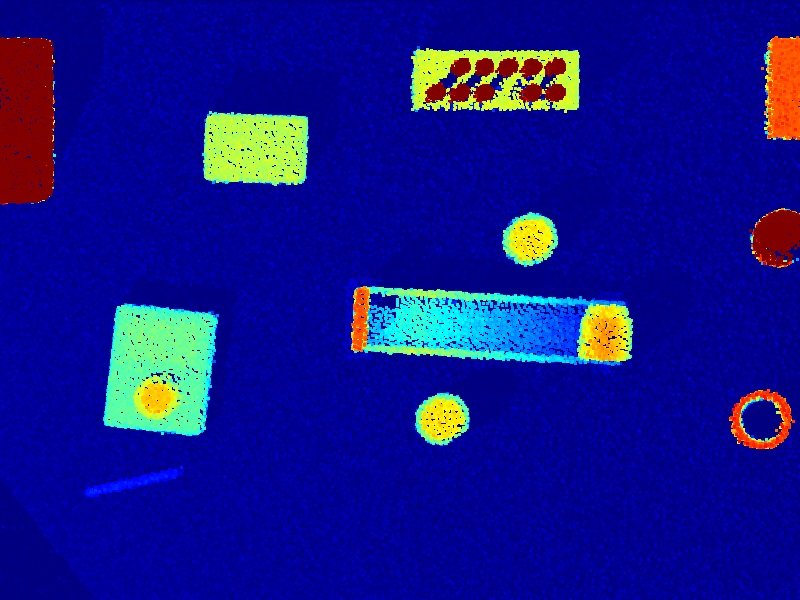

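Run:
```python
from h import *
from scipy.optimize import least_squares
W=np.concatenate([np.load(n+'0.npy').reshape(-1,3) for n in ['scene','side']]); W=W[~np.isnan(W[:,0])]
# stop top
m=(W[:,0]>.45)&(W[:,0]<.62)&(W[:,1]>.02)&(W[:,1]<.09)&(W[:,2]>.074)&(W[:,2]<.086)
S=W[m]; print('stop top',len(S),S.mean(0),S.min(0),S.max(0)); r=cv2.minAreaRect((S[:,:2]*1000).astype(np.float32));print(r)
# floor: points in middle of channel
m=(abs(W[:,0]-.545)<.025)&(W[:,1]>-.19)&(W[:,1]<0.02)&(W[:,2]>.005)&(W[:,2]<.06)
# wall tops: bins along y, max/min x for z above .02
for y in np.arange(-.2,.04,.02):
    b=W[(abs(W[:,1]-y)<.01)&(W[:,2]>.02)&(abs(W[:,0]-.54)<.06)]
    f=b[abs(b[:,0]-.54)<.02]
    x=b[:,0]; print(round(y,2),np.percentile(x,[0.5,99.5]).round(4),np.median(f[:,2]).round(4),len(b))
# canister points
m=(W[:,1]<-.215)&(W[:,1]>-.30)&(abs(W[:,0]-.545)<.05)&(W[:,2]>.03)
C=W[m]; print('can',C.min(0),C.max(0),C.mean(0))
for nm,c,zr in [('button',(.455,.305),(.055,.09)),('term',(.5,.3),(.04,.05)),('near',(.43,-.05),(.058,.07)),('far',(.647,-.16),(.058,.07))]:
    m=(np.hypot(W[:,0]-c[0],W[:,1]-c[1])<(.03 if nm=='button' else .1 if nm=='term' else .04))&(W[:,2]>zr[0])&(W[:,2]<zr[1])
    B=W[m]; print(nm,len(B),B.mean(0),np.median(B[:,2]),cv2.minAreaRect((B[:,:2]*1000).astype(np.float32)),cv2.minEnclosingCircle((B[:,:2]*1000).astype(np.float32)))
```

```text
stop top 165 [0.55088657 0.04964721 0.0792946 ] [0.51228952 0.03992394 0.07400426] [0.59039901 0.05900918 0.08484574]
((551.4906616210938, 49.76845932006836), (17.72346305847168, 78.19308471679688), 87.20479583740234)
-0.2 [0.4982 0.5765] 0.0215 153
-0.18 [0.4984 0.5777] 0.0226 218
-0.16 [0.4998 0.5793] 0.0246 249
-0.14 [0.5012 0.5795] 0.0268 254
-0.12 [0.5017 0.5817] 0.0292 259
-0.1 [0.5025 0.5821] 0.032 262
-0.08 [0.5044 0.584 ] 0.0347 263
-0.06 [0.5056 0.5859] 0.0369 264
-0.04 [0.5074 0.5859] 0.0392 269
-0.02 [0.5084 0.587 ] 0.0409 272
-0.0 [0.5093 0.5882] 0.0385 255
0.02 [0.5097 0.5894] 0.034 183
can [ 0.49714046 -0.28972989  0.03002703] [ 0.57499517 -0.21568827  0.07765391] [ 0.53559736 -0.25450369  0.05731467]
button 386 [0.45069791 0.30619568 0.06328581] 0.06390623131781602 ((453.0064392089844, 303.49627685546875), (49.886436462402344, 56.35897445678711), 18.95003890991211) ((455.24822998046875, 304.13970947265625), 28.64258575439453)
term 2549 [0.48901201 0.30271132 0.04615486] 0.04639340130400256 ((488.03057861328125, 299.38812255859375), (125.29657745361328, 152.93299865722656), 83.36885070800781) ((489.94122314453125, 300.81744384765625), 91.75608825683594)
near 290 [ 0.42575655 -0.05194771  0.0643423 ] 0.06458342130265844 ((426.0455627441406, -53.126678466796875), (46.124446868896484, 52.74428939819336), 35.243080139160156) ((424.71893310546875, -53.0267333984375), 27.280160903930664)
far 322 [ 0.65106907 -0.16356384  0.063878  ] 0.06381036292233681 ((650.5671997070312, -162.8922882080078), (47.190040588378906, 53.148406982421875), 10.598098754882812) ((652.117919921875, -162.30735778808594), 27.0417423248291)
```

Run:
```python
from h import *
from scipy.spatial.transform import Rotation as R
s=bot.sense();q=s['eef_rot'];M=R.from_quat(np.r_[q[1:],q[0]]).as_matrix();print(M.round(3))
z=M[:,2];print('yaw of z',np.arctan2(z[1],z[0]))
W=np.load('wrist0.npy');print('below',np.nanmax(W[:200,:,2]))
for n in ['scene','side']:
    W=np.load(n+'0.npy');P=W.reshape(-1,3)
    b=P[(np.hypot(P[:,0]-.453,P[:,1]-.304)<.03)&(P[:,2]>.058)&(P[:,2]<.09)]
    print(n,len(b),b.mean(0),np.percentile(b,[3,50,97],axis=0).round(4))
    m=(P[:,0]>.2)&(P[:,0]<.9)&(P[:,1]<-.36)&(P[:,1]>-.75)&(P[:,2]>.05);print(P[m][:,2].max())
```

```text
[[-0.001  0.922  0.387]
 [ 0.001  0.387 -0.922]
 [-1.    -0.    -0.001]]
yaw of z -1.172981310643306
below 0.20593683349346079
scene 67 [0.45621896 0.29791124 0.06425345] [[0.4375 0.2802 0.0584]
 [0.4568 0.2976 0.0651]
 [0.4697 0.3154 0.0687]]
0.30086137896155984
side 238 [0.44990646 0.30900866 0.06522462] [[0.4317 0.2893 0.0585]
 [0.4496 0.3097 0.0671]
 [0.4705 0.3281 0.0708]]
0.5771842506767605
```

arm_command(steps=[[[0,0,0],[0,0,4],0.7],[[0,0,0.15],[3,5,4],0.7],[[0,0,0.3],[6,9.5,4],0.7],[[0,0,0.45],[9,14,4],0.7],[[0,0,0.6],[12.5,18.5,4],0.7],[[0,0,0.75],[16,23,4],0.7],[[0,0,0.9],[19.5,27.5,4],0.7],[[0,0,1.05],[22.5,32,4],0.7],[[0,0,1.118],[24.3,34.3,2],0.7],[[0,0,1.118],[24.3,34.3,-4],0.7],[[0,0,1.118],[24.3,34.3,-8],0.7],[[0,0,1.118],[24.3,34.3,-10],0.7]])

```text
t: 1.65
tool_pos: [0.5227, -0.3248, 0.1287]
eef_rot: [0.706, 0.02, 0.708, -0.019]
ft_force: [1.1, -0.6, 0.1]
finger_gap: 0.296
```

Run:
```python
from h import *
s=bot.sense();print(s['t'],s['tool_pos'],s['eef_rot'],s['ft_force'],s['finger_gap'])
for n in ['scene','side','wrist']:
    c=cap(n,n+'1.png');np.save(n+'1.npy',world(c))
a=[cv2.imread('pics/%s1.png'%n) for n in ['scene','side','wrist']]
cv2.imwrite('pics/c1.png',np.hstack([cv2.resize(a[0][130:322,100:356],(400,300)),cv2.resize(a[1][90:282,170:426],(400,300))]))
```

```text
1.65 [ 0.52271757 -0.32475532  0.12866968] [ 0.70574269  0.01985955  0.70794087 -0.01877706] [ 1.07944374 -0.59953525  0.13053116] 0.2963420015105951
```

View pics/c1.png

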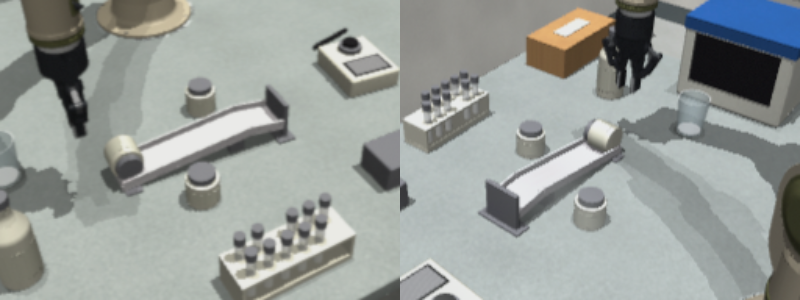

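View pics/wrist1.png

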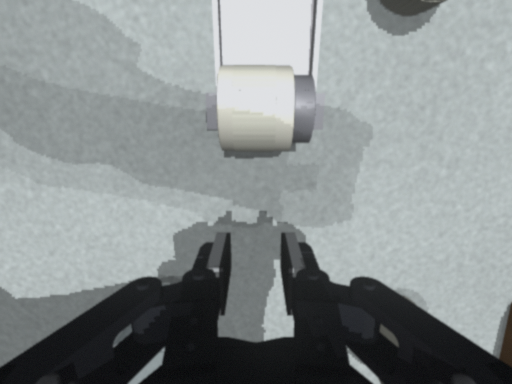

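Run:
```python
from h import *
from scipy.optimize import least_squares
W=np.load('wrist1.npy')
P=W[60:155,222:292].reshape(-1,3)
P=P[(P[:,2]>.035)]
th=-0.055
ex=np.array([np.cos(th),np.sin(th)]);ey=np.array([-np.sin(th),np.cos(th)])
g=np.c_[P[:,:2]@ex,P[:,:2]@ey,P[:,2]]
r=least_squares(lambda p:np.hypot(g[:,1]-p[0],g[:,2]-p[1])-.03,[-.28,.04],loss='soft_l1',f_scale=.002)
o=np.array([.5424,-.111]);print('can center g rel', r.x[0]-o@ey,r.x[1],np.std(r.fun)); 
Q=W[60:155,200:325].reshape(-1,3);Q=Q[Q[:,2]>.05];print('x g',np.percentile(Q[:,:2]@ex-o@ex,[1,99]))
F=W[10:60];m=(F[...,2]>.0)&(F[...,2]<.05)
for v in (20,40,60):
  print(v,[ (round(float(W[v,u,:2]@ex-o@ex),4),round(float(W[v,u,2]),4)) for u in range(210,326,4)])
```

```text
can center g rel -0.14689114786865642 0.041885927310146356 0.0005881290422406085
x g [-0.03093766  0.03120442]
20 [(-0.0434, -0.0006), (-0.036, 0.0329), (-0.0331, 0.0333), (-0.0317, 0.0196), (-0.0289, 0.0186), (-0.0258, 0.0198), (-0.0229, 0.0191), (-0.0199, 0.0191), (-0.017, 0.0194), (-0.014, 0.0206), (-0.011, 0.0195), (-0.0081, 0.0195), (-0.0051, 0.0189), (-0.0022, 0.0189), (0.0008, 0.0185), (0.0037, 0.0195), (0.0067, 0.0185), (0.0096, 0.0196), (0.0126, 0.0197), (0.0155, 0.0201), (0.0184, 0.0198), (0.0214, 0.0197), (0.0243, 0.0198), (0.0273, 0.0195), (0.0303, 0.0195), (0.0334, 0.018), (0.035, 0.0267), (0.0365, 0.0341), (0.0459, -0.0008)]
40 [(-0.0439, 0.0003), (-0.0367, 0.031), (-0.0338, 0.0312), (-0.0323, 0.0179), (-0.0293, 0.0174), (-0.0262, 0.018), (-0.0233, 0.0173), (-0.0202, 0.0183), (-0.0172, 0.0183), (-0.0142, 0.018), (-0.0111, 0.0183), (-0.0081, 0.0179), (-0.0051, 0.0165), (-0.002, 0.016), (0.001, 0.0173), (0.004, 0.0172), (0.007, 0.0185), (0.01, 0.0181), (0.0131, 0.017), (0.0161, 0.0179), (0.0191, 0.0178), (0.0222, 0.0168), (0.025, 0.019), (0.028, 0.0185), (0.0311, 0.0182), (0.0342, 0.0179), (0.0351, 0.03), (0.0377, 0.0317), (0.0466, 0.0005)]
60 [(-0.0447, -0.0015), (-0.0412, 0.0004), (-0.0344, 0.0297), (-0.033, 0.0156), (-0.0298, 0.0163), (-0.0267, 0.0165), (-0.0235, 0.0182), (-0.0206, 0.015), (-0.0175, 0.0152), (-0.0144, 0.0156), (nan, nan), (-0.0082, 0.0156), (-0.005, 0.0153), (-0.002, 0.0163), (0.0012, 0.0151), (0.0042, 0.0163), (0.0073, 0.0169), (0.0104, 0.0172), (0.0134, 0.0172), (0.0166, 0.0164), (0.0197, 0.0165), (0.0229, 0.0157), (0.026, 0.015), (0.0288, 0.0173), (0.0321, 0.0161), (0.035, 0.0169), (0.0358, 0.0302), (0.0386, 0.0308), (0.0476, -0.0)]
```

arm_command(steps=[[[0,0,0],[0,0,-5],0.7],[[0,0,0],[0,0,-9],0.7],[[0,0,0],[0,0,-10],0.7],[[0,0,0],[0,0,-10],0.7],[[0,0,0],[0.08,1.0,-10],0.7],[[0,0,0],[0.1,1.6,-10],0.7],[[0,0,0],[0.1,2.0,-10],0.7],[[0,0,0],[0.12,2.3,-10],0.7],[[0,0,0],[0.14,2.6,-10],0.7],[[0,0,0],[0.16,2.9,-10],0.7],[[0,0,0],[0.18,3.2,-9.95],0.7],[[0,0,0],[0.2,3.5,-9.9],0.7]])

```text
t: 3.3
tool_pos: [0.5258, -0.2904, 0.0323]
eef_rot: [0.707, 0.019, 0.707, -0.02]
ft_force: [-0.5, -1.1, 0.6]
finger_gap: 0.302
```

```bash
cat >> h.py <<'E'
from scipy.optimize import least_squares
th=-0.055
ex=np.array([np.cos(th),np.sin(th)]);ey=np.array([-np.sin(th),np.cos(th)])
o=np.array([.5424,-.111])
def state(tag,fs=('wrist',)):
    s=bot.sense();p=s['tool_pos'];print(s['t'],p.round(4),'g',((p[:2]-o)@ex).round(4),((p[:2]-o)@ey).round(4),s['ft_force'].round(2),s['finger_gap'])
    for n in fs:
        c=cap(n,n+tag+'.png');W=world(c).reshape(-1,3)
        gx=(W[:,:2]-o)@ex;gy=(W[:,:2]-o)@ey;z=W[:,2]
        fl=np.where(gy<.085,.010+.124*(gy+.165),.041-.143*(gy-.085))
        y0=(p[:2]-o)@ey
        m=(abs(gx+.007)<.024)&(z>fl+.025)&(z<fl+.064)&(gy>max(y0+.014,-.19))&(gy<.153)
        if m.sum()<30: print(n,'few',m.sum());continue
        g=np.c_[gy,z][m]
        r=least_squares(lambda q:np.hypot(g[:,0]-q[0],g[:,1]-q[1])-.03,[np.median(g[:,0]),np.median(z[m])-.02],loss='soft_l1',f_scale=.002)
        print(n,'can yg,z',r.x.round(4),'rms',np.std(r.fun).round(4),m.sum())
E
python3 -c "
from h import *
state('2',('wrist','side','scene'))"
```

```text
3.3 [ 0.5258 -0.2904  0.0323] g -0.0067 -0.18 [-0.54 -1.14  0.63] 0.3017868168173154
wrist can yg,z [-0.1389  0.0428] rms 0.0006 18268
side can yg,z [-0.1379  0.0455] rms 0.004 215
scene can yg,z [-0.1388  0.0424] rms 0.0538 230
```

View pics/wrist2.png

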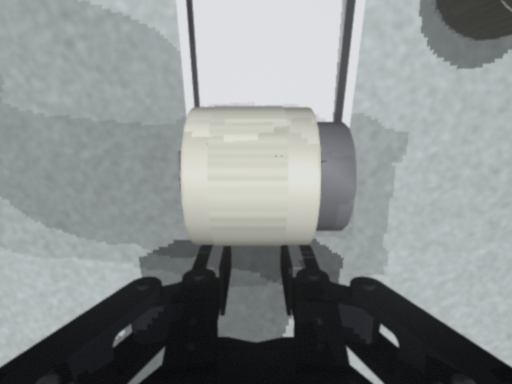

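arm_command(steps=[[[0,0,0],[0.02,0.4,0.05],0.7],[[0,0,0],[0.05,0.9,0.11],0.7],[[0,0,0],[0.08,1.5,0.19],0.7],[[0,0,0],[0.12,2.2,0.27],0.7],[[0,0,0],[0.16,3.0,0.37],0.7],[[0,0,0],[0.21,3.8,0.47],0.7],[[0,0,0],[0.25,4.6,0.57],0.7],[[0,0,0],[0.3,5.4,0.67],0.7],[[0,0,0],[0.34,6.2,0.77],0.7],[[0,0,0],[0.38,7.0,0.87],0.7],[[0,0,0],[0.43,7.7,0.95],0.7],[[0,0,0],[0.46,8.3,1.03],0.7]])

```text
t: 4.95
tool_pos: [0.5305, -0.2069, 0.0426]
eef_rot: [0.707, 0.019, 0.707, -0.019]
ft_force: [0.0, -0.7, 0.6]
finger_gap: 0.304
```

```bash
python3 -c "
from h import *
state('3',('wrist','side'))"
```

```text
4.95 [ 0.5305 -0.2069  0.0426] g -0.0067 -0.0964 [ 0.   -0.73  0.61] 0.30413394742009
wrist can yg,z [-0.0553  0.0531] rms 0.0006 18222
side can yg,z [-0.0528  0.0553] rms 0.0031 238
```

View pics/wrist3.png

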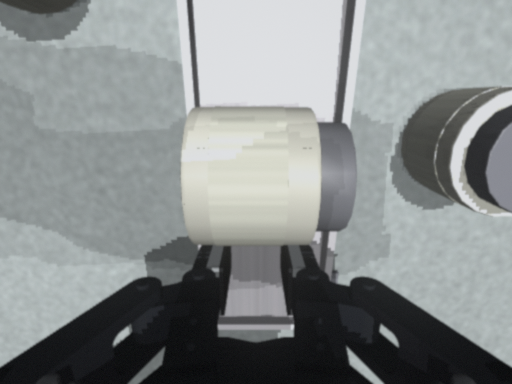

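arm_command(steps=[[[0,0,0],[0.02,0.4,0.05],0.7],[[0,0,0],[0.05,0.9,0.11],0.7],[[0,0,0],[0.08,1.5,0.19],0.7],[[0,0,0],[0.12,2.2,0.27],0.7],[[0,0,0],[0.16,3.0,0.37],0.7],[[0,0,0],[0.21,3.8,0.47],0.7],[[0,0,0],[0.25,4.6,0.57],0.7],[[0,0,0],[0.3,5.4,0.67],0.7],[[0,0,0],[0.34,6.2,0.77],0.7],[[0,0,0],[0.38,7.0,0.87],0.7],[[0,0,0],[0.43,7.7,0.95],0.7],[[0,0,0],[0.46,8.3,1.03],0.7]])

```text
t: 6.55
tool_pos: [0.5351, -0.1239, 0.0529]
eef_rot: [0.707, 0.019, 0.707, -0.019]
ft_force: [-0.4, -1.2, 0.3]
finger_gap: 0.303
```

```bash
python3 -c "
from h import *
state('4',('wrist','side'))"
```

```text
6.55 [ 0.5351 -0.1239  0.0529] g -0.0066 -0.0133 [-0.43 -1.17  0.3 ] 0.30254609666302484
wrist can yg,z [0.0278 0.0633] rms 0.0006 18179
side can yg,z [0.0298 0.0657] rms 0.0042 261
```

arm_command(steps=[[[0,0,0],[0.03,0.5,0.06],0.7],[[0,0,0],[0.06,1.1,0.14],0.7],[[0,0,0],[0.1,1.8,0.22],0.7],[[0,0,0],[0.14,2.5,0.31],0.7],[[0,0,0],[0.18,3.2,0.4],0.7],[[0,0,0],[0.21,3.8,0.47],0.7],[[0,0,0],[0.24,4.3,0.53],0.7],[[0,0,0],[0.26,4.7,0.58],0.7],[[0,0,0],[0.28,5.1,0.62],0.7],[[0,0,0],[0.3,5.4,0.65],0.7],[[0,0,0],[0.32,5.7,0.67],0.7],[[0,0,0],[0.33,6.0,0.67],0.7]])

```text
t: 8.15
tool_pos: [0.5383, -0.064, 0.0595]
eef_rot: [0.707, 0.019, 0.707, -0.019]
ft_force: [0.1, 0.2, -0.0]
finger_gap: 0.304
```

```bash
python3 -c "
from h import *
state('5',('wrist','side'))"
```

```text
8.15 [ 0.5383 -0.064   0.0595] g -0.0066 0.0467 [ 0.08  0.2  -0.01] 0.3040399100203999
wrist can yg,z [0.0881 0.0701] rms 0.0006 18284
side can yg,z [0.0904 0.072 ] rms 0.0035 292
```

View pics/wrist5.png

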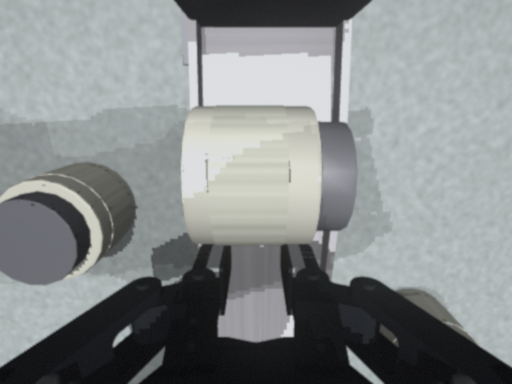

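arm_command(steps=[[[0,0,0],[0.01,0.2,0],0.7],[[0,0,0],[0.03,0.5,0],0.7],[[0,0,0],[0.03,0.5,0],0.7],[[0,0,0],[0.03,0.5,0],0.7],[[0,0,0],[0.03,0.5,0],0.7],[[0,0,0],[0.03,0.5,0],0.7]])

```text
t: 9.0
tool_pos: [0.5386, -0.0595, 0.0596]
eef_rot: [0.707, 0.019, 0.707, -0.019]
ft_force: [-0.7, 0.3, 0.5]
finger_gap: 0.3
```

```bash
python3 -c "
from h import *
state('6',('wrist','side'))"
```

```text
9.0 [ 0.5386 -0.0595  0.0596] g -0.0066 0.0513 [-0.74  0.27  0.5 ] 0.3003055444427361
wrist can yg,z [0.1258 0.0648] rms 0.0007 20291
side can yg,z [0.1261 0.0668] rms 0.0057 204
```

View pics/wrist6.png

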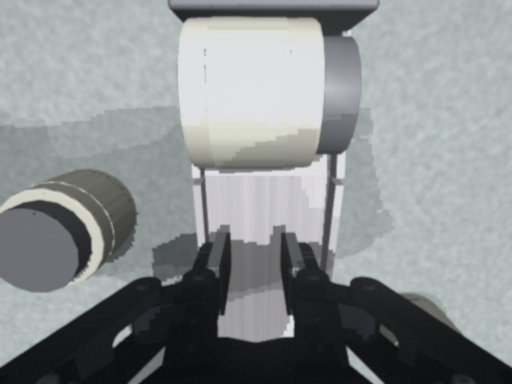

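arm_command(steps=[[[0,0,0],[0,-0.5,3],0.7],[[0,0,0],[0,-0.5,7.5],0.7],[[0,0,0],[0,-0.5,13],1],[[0,0,0],[-2,4,14],1],[[0,0,0],[-4,9,14],1],[[0,0,0],[-6,14,14],1],[[0,0,0],[-8,18,14],1],[[0,0,0],[-8.5,21,14],1],[[0,0,0],[-8.5,21,14],1],[[0,0,0],[-8.5,21,14],1]])

```text
t: 10.35
tool_pos: [0.4537, 0.1499, 0.1995]
eef_rot: [0.707, 0.019, 0.707, -0.02]
ft_force: [-0.1, 0.1, -0.5]
finger_gap: 0.002
```

```bash
python3 -c "
from h import *
state('7',('side','scene'))
c=cap('wrist','wrist7.png');np.save('wrist7.npy',world(c))"
```

```text
10.35 [0.4537 0.1499 0.1995] g -0.1029 0.2557 [-0.14  0.15 -0.54] 0.0020485449132414796
side few 0
scene few 0
```

View pics/wrist7.png

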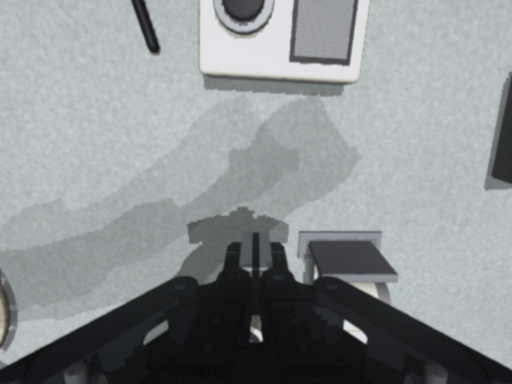

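View pics/side7.png

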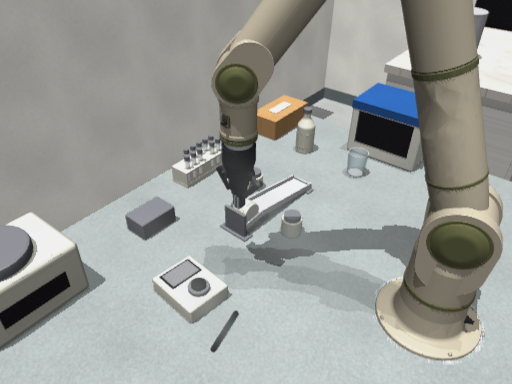

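arm_command(steps=[[[0,0,0],[0,3,0],1],[[0,0,0],[0,6,-2],1],[[0,0,0],[0,7,-4],1],[[0,0,0],[0,7,-4],1]])

```text
t: 11.0
tool_pos: [0.4532, 0.2202, 0.1585]
eef_rot: [0.706, 0.019, 0.708, -0.02]
ft_force: [-0.5, -0.2, 0.6]
finger_gap: 0.001
```

Run:
```python
from h import *
print(bot.sense()['tool_pos'])
c=cap('wrist','wrist8.png');W=world(c);np.save('wrist8.npy',W)
P=W.reshape(-1,3);m=(np.hypot(P[:,0]-.453,P[:,1]-.305)<.035)&(P[:,2]>.05)&(P[:,2]<.1)
b=P[m];print(np.histogram(b[:,2],bins=np.arange(.05,.085,.002)))
for lo in (.052,.056,.060,.064):
    t=b[b[:,2]>lo][:,:2]; print(lo,len(t),cv2.minEnclosingCircle((t*1000).astype(np.float32)),t.mean(0),t.min(0),t.max(0))
```

```text
[0.45315728 0.22021012 0.15848308]
(array([   0,    9,  522, 1280,   23,    0,   31,  597, 1272,   23,    0,
          0,    0,    0,    0,    0,    0]), array([0.05 , 0.052, 0.054, 0.056, 0.058, 0.06 , 0.062, 0.064, 0.066,
       0.068, 0.07 , 0.072, 0.074, 0.076, 0.078, 0.08 , 0.082, 0.084]))
0.052 3757 ((453.9843444824219, 304.0036315917969), 25.874893188476562) [0.45419688 0.30442567] [0.4282789  0.27818818] [0.47946786 0.32956477]
0.056 3226 ((454.189208984375, 304.1346435546875), 25.501876831054688) [0.4542324  0.30443456] [0.42899612 0.27913761] [0.47928951 0.32949516]
0.06 1923 ((453.997314453125, 304.11474609375), 17.786710739135742) [0.45408368 0.30431645] [0.43642653 0.28680717] [0.47135886 0.32177366]
0.064 1892 ((454.0079040527344, 304.08416748046875), 17.755435943603516) [0.45403195 0.30433564] [0.43660974 0.28680717] [0.47135886 0.32170765]
```

View pics/wrist8.png

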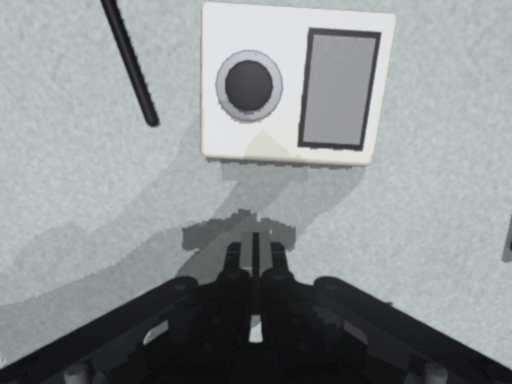

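arm_command(steps=[[[0,0,0],[0.05,4.2,0],1],[[0,0,0],[0.08,8.4,-2],1],[[0,0,0],[0.08,8.4,-6],1],[[0,0,0],[0.08,8.4,-8.5],1],[[0,0,0],[0.08,8.4,-8.5],1],[[0,0,0],[0.08,8.4,-8.5],1]])

```text
t: 11.8
tool_pos: [0.4553, 0.3042, 0.0759]
eef_rot: [0.707, 0.02, 0.706, -0.02]
ft_force: [-0.1, -0.0, 0.1]
finger_gap: 0.004
```

arm_command(steps=[[[0,0,0],[-0.1,0,-0.6],1],[[0,0,0],[-0.1,0,-1.0],1],[[0,0,0],[-0.1,0,-1.3],1],[[0,0,0],[-0.1,0,-1.3],1]])

```text
t: 12.3
tool_pos: [0.4539, 0.3046, 0.0617]
eef_rot: [0.707, 0.02, 0.707, -0.019]
ft_force: [1.0, -0.1, 3.7]
finger_gap: 0.001
```

arm_command(steps=[[[0,0,0],[0,0,-0.1],1],[[0,0,0],[0,0,-0.15],1],[[0,0,0],[0,0,-0.15],1]])

```text
t: 12.68
tool_pos: [0.4539, 0.3046, 0.061]
eef_rot: [0.707, 0.02, 0.706, -0.019]
ft_force: [0.7, -2.1, 14.3]
finger_gap: -0.0
```

Run:
```python
from h import *
for n in ('scene','side'):
    c=cap(n,n+'9.png');W=world(c).reshape(-1,3)
    gx=(W[:,:2]-o)@ex;gy=(W[:,:2]-o)@ey;z=W[:,2]
    m=(abs(gx+.007)<.022)&(z>.062)&(gy>.08)&(gy<.148)&(z<.12)
    g=np.c_[gy,z][m];print(len(g))
    r=least_squares(lambda q:np.hypot(g[:,0]-q[0],g[:,1]-q[1])-.03,[.12,.065],loss='soft_l1',f_scale=.002);print(n,r.x,np.std(r.fun))
```

```text
210
scene [0.12392069 0.06484285] 0.0014574578744697112
141
side [0.12538171 0.06755312] 0.0026789927419818317
```

View pics/scene9.png

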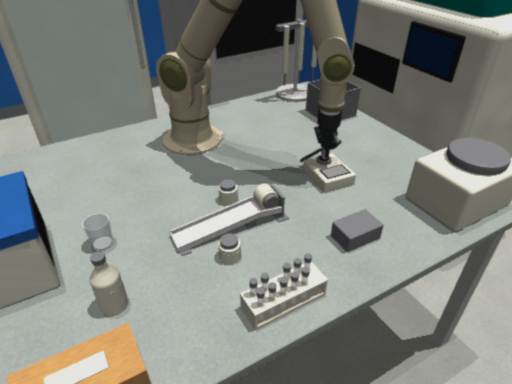

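Canister at (266,196), seated against the stop; the fingers are on the button at (325,160). Now I'll release it.

arm_command(steps=[[[0,0,0],[0,0,1],1],[[0,0,0],[0,0,4],1],[[0,0,0],[0,-4,8],1],[[0,0,0],[0,-8.4,9.8],1],[[0,0,0],[0,-8.4,9.8],1],[[0,0,0],[0,-8.4,9.8],1]])

```text
t: 13.52
tool_pos: [0.4533, 0.2209, 0.1582]
eef_rot: [0.707, 0.02, 0.707, -0.019]
ft_force: [0.2, -0.5, -0.0]
finger_gap: -0.005
```

Run:
```python
from h import *
s=bot.sense();print(s['t'],s['tool_pos'],s['ft_force'])
W=world(cap('wrist','wrist10.png')).reshape(-1,3)
b=W[(np.hypot(W[:,0]-.454,W[:,1]-.304)<.014)];print('button z',np.median(b[:,2]))
for n in ('scene','side'):
    c=cap(n,n+'10.png');W=world(c).reshape(-1,3)
    gx=(W[:,:2]-o)@ex;gy=(W[:,:2]-o)@ey;z=W[:,2]
    m=(abs(gx+.007)<.022)&(z>.062)&(gy>.08)&(gy<.148)&(z<.12)
    g=np.c_[gy,z][m]
    r=least_squares(lambda q:np.hypot(g[:,0]-q[0],g[:,1]-q[1])-.03,[.12,.065],loss='soft_l1',f_scale=.002);print(n,len(g),r.x)
```

```text
13.525 [0.4533237  0.22093338 0.15819592] [ 0.15888922 -0.54288536 -0.0496935 ]
button z 0.06650324202542018
scene 211 [0.12390378 0.06461049]
side 141 [0.12562954 0.06727161]
```

View pics/side10.png

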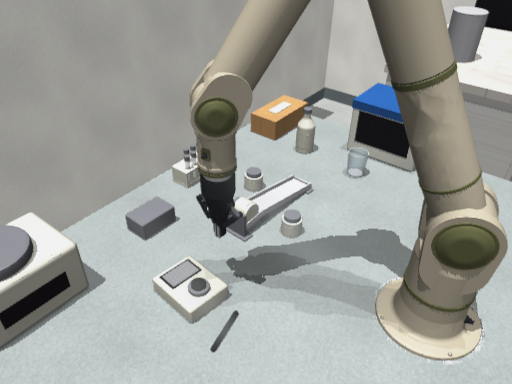

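The button is up again (199,287), the canister is against the stop near (245,208), and the robot touches nothing.

```bash
python3 -c "
from h import *
print(workorder.close_job())"
```

```text
the job is handed in; nothing more can be done
None
```

I pushed the canister up the slope with two fingertips, and just past the crest it rolled down by itself to rest against the stop. I then pressed the button to its hard stop and let go, and handed the job in at about 13.7 s. `close_job` reports no verdict.

- **Canister:** in the gutter's frame it sits at y ≈ 124–126 mm, z ≈ 65–67 mm, against a target of 125 and 65. I checked this before, during and after the press. The side camera's height was about 2–3 mm above the other two cameras' readings, but still within tolerance. I did not re-measure its sideways position in the dip; it was centred at the start and the gutter walls leave it only about 2 mm each way.
- **Button:** the press force reached 14 N with the fingertips at z = 61.0 mm. After release its top is back at 66.5 mm, the same height as before. I did not have a direct reading of its travel.
- **Other objects:** the other items look unmoved in the last pictures. I judged this by eye, not by measuring them again. The highest force read in the pushing checks was about 1.2 N, and nothing touches the robot now.

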